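# Re-space a tin rack and shelve a tin

### The arm

A 7-joint arm with a two-finger parallel gripper is mounted at the origin on the work surface. World frame = base frame: x ahead of the robot, y to its left, z up, the work surface at z = 0. Lengths are in m, angles in rad, forces in N, time in s.
With the tool pointing down it reaches from about 0.425 to 0.875 m from the base axis. Payload 8.4 kg.
Tool frame: the origin (TCP) lies at the very end of the fingers, on their centre line; the grasp point (between the pads) lies 19 mm behind it (ctrl.tcp_to_grasp is the distance from the TCP to the grasp point, in m); z points along the fingers, y is the direction in which the jaws open and shut (so a half turn about z gives the same grasp; the last joint's range is limited). The gripper opens to 85 mm and grips with 20 to 120 N. Pads are 22 mm wide; open, the fingers measure 114 mm over their backs; the gripper's body (76 mm by 85 mm) begins 54 mm behind the grasp point. The pads swing forward as they close: fully open they stand 13 mm farther back than shut.
Start: joints at [1.207, 0.333, 0.04, 1.465, -0.013, 1.343, -0.059], TCP at [0.17, -0.627, 0.231] pointing down, gripper open.
Joint ranges: [-2.58, 2.58], [-0.38, 2.09], [-1.3, 1.39], [0.25, 2.4], [-1.5, 4.64], [0.08, 2.09], [-2.65, 2.65]. Speed limits (rad/s): [2.22, 2.22, 2.79, 2.79, 3.14, 3.14, 3.14].

### API

Orientations are given as [roll, pitch, yaw] about the fixed x, y, z axes, in that order (R = Rz(yaw) Ry(pitch) Rx(roll)).
In Python, from bench import ctrl gives the robot as it stands.
- The arm moves only by the shell command python3 -m handwheel 'ROWS' [OPENING] [FORCE]. ROWS is JSON, a list of rows, each a list of 2 entries, a list of its own where there are three numbers: the shift along the tool's x, y, z in cm, then the turn, a rotation vector about the tool's x, y, z in degrees. A call has 1 to 10 rows; each row is the pose to reach, as a shift and turn from the pose measured when the call began, along the tool's axes at that moment; what a row does not reach only later rows make up. A row lasts 1/8 s, in which the tool goes at most 62.5 mm and 10.7 degrees, less where a joint would pass 70% of its speed; a pose out of reach is approached as far as the arm can. A call with a gripper value outside its range is refused whole. OPENING is the finger opening in cm, from 0 to 8.54, set as the call begins (- or left out, the last holds). The fingers move at their own pace and stop on an object; FORCE is the grip in N (left out, the last holds). Time passes only in rows, so rows that repeat a pose let the fingers close. It gives the time, the measured TCP pose, the force and the opening at its end, in the units of the state.
- ctrl.state(): the state, without advancing time (a new reading comes with each control period).
- ctrl.capture(name): name is "side" or "top" or "wrist"; returns (picture, depth): 480x640x3 uint8, blue, green, red; 480x640 float32, m along the optical axis (not along the pixel's ray), 0 where there is no reading.
- ctrl.camera_info(name): a dict with "fx", "fy", "cx", "cy" (pixels), "extrinsics" (4x4, takes a point from camera to world coordinates). Camera axes: x right, y down, z forward; pixel columns grow to the right and rows downward; lengths in m; the calibration is good to about 2 mm. A picture is of the moment at which its call begins: read the wrist's pose just before it. camera_info takes no time and is no camera call; for the wrist camera it gives the pose at the moment of the call.
- ctrl.job_done(): hands the job in, once; it reports no verdict.
The state is a dict: "time_s": time; "joints": joint angles; "joint_vel": joint speeds; "joint_efforts": joint torques, N m; "tool_pos": TCP position; "tcp_rot": TCP orientation; "ft_force": force on the tool from outside, world axes, zero at the start; "ft_torque": the same for the moment, N m; "finger_gap": finger opening in m.
Only numpy, scipy, OpenCV 4.12 (cv2) and the standard library are available. Lean on these libraries where they do the work, as an engineer would, in place of code of your own. Each camera call takes 0.05 s, during which the arm holds its last target.

### The job

Make room in the stock rack: lift its divider by the T-shaped knob out of its notch, move it along and let it drop fully into the notch beside the tall upright ticket holder. Then lift the tall slim tin over the rack's front lip and set it down gently, standing upright on the rack floor, in the space that the divider's move has opened up between the divider and the stock. Leave the stock in the rack and the other things on the bench where they are.

Things in the scene. Friction and masses are not known exactly. Their poses are not given: they have to be found in the camera images.
- rack_floor (a point): Centre of the stock rack's floor (grey open steel tray), on its upper face, 8 mm above the bench. Rack axes: x from the front lip (robot side) to the notched rail at the back, y along the rail, z up. Inside 138 mm in x and 242 mm in y; end walls 6 mm thick, 42 mm above the floor.
- lip (a point): Middle of the top edge of the rack's front retaining lip, 40 mm above the rack floor, 6 mm thick, at rack x = -72 mm; axes as the rack's.
- rail (a point): Middle of the notched steel rail at the rack's back, at the level of its top (42 mm above the rack floor), rack x = +74 mm, 10 mm thick; axes as the rack's. Five notches 16 mm wide and 20 mm deep at y = -54, -27, 0, +27, +54 mm, with round-topped lands 11 mm wide between them. A ledge behind it carries four ticket holders.
- knob (a point): Centre of the divider's T-knob, axes as the rack's: black bar 76 mm long in y, 12 x 12 mm in section, on a 12 x 12 mm steel stem straight below its middle. Divider down: 107 mm above the rack floor, rack x = +92 mm. Either side of the stem is free for 40 mm under the bar: hook it from the robot's side, tool tilted 30 to 45 degrees, a finger each side of the stem, or pinch it from above.
- plate (a point): Middle of the top edge of the divider: upright aluminium plate 6 mm thick in y, 128 mm long in x (rack x -64 to +64), top 60 mm above the rack floor when down; axes as the rack's. Plate, knob and tooth are one part of 0.3 kg that moves straight up and down and, when lifted, along y; it cannot turn or come off.
- pin (a point): The divider's round steel tooth, 8 mm in diameter, lying in a notch of the rail: rack x = +74 mm, at the knob's y, 79 mm below the knob's centre. It must rise 18 mm to clear the lands; let down over a notch or a few mm beside it, it slides in by its weight.
- carriage (a joint): Position of the divider along the rack's y, m: 0 in the middle notch, where it starts; +0.027 and +0.054 in the notches towards +y, -0.027 and -0.054 towards -y; end stops at +-0.058. Moves freely (about 0.5 N) once lifted.
- divider (a joint): Height of the divider above its seat, m: 0 fully down in a notch, 0.045 the upper stop. It falls back by its weight (3 N), softly damped.
- ticket: The tall ticket holder: thin upright aluminium plate with a blank paper ticket, 20 mm wide in y, 3 mm thick, 44 mm tall, on a small foot; origin at the centre of its underside, on the ledge at rack x = +113 mm, at the y of the wanted notch (+-27 or +-54 mm); axes as the rack's. The three other holders are low square blocks 10 mm tall.
- tin_center (a point): Centre, half-way up, of the tall slim tin to be shelved: steel, cream band, 62 mm in diameter, 105 mm tall, 0.3 to 0.52 kg, on the bench left or right of the rack. Before the move each space beside the divider is 59 mm wide in y; after it the opened one is 86 mm (outer notches 113). Grip it near the top, fingers closing along the rack's x, to clear walls, stock and knob.
- low_tin: Bystander: low wide tin of the same look, 84 mm in diameter, 56 mm tall, on the other side of the rack from the tall tin; its origin is the centre of its underside.
- stock_a: Stock in the rack: small green-banded tin, 58 mm in diameter, 62 mm tall, at the rack's -y end, front; its origin is the centre of its underside.
- stock_b: Stock in the rack: the same, at the -y end, rear; its origin is the centre of its underside.
- carton: Stock in the rack: carton 90 (x) x 58 (y) x 62 mm at the +y end; its origin is the centre of its underside.
- tape: Bystander: roll of paper tape lying flat, 90 mm in diameter, 24 mm tall; its origin is the centre of its underside.
- thinner: Bystander: white plastic bottle, 60 mm in diameter, 150 mm tall; its origin is the centre of its underside.
- brush: Bystander: paint brush about 200 mm long lying on the bench; its origin is under its middle.
- screwdriver: Bystander: screwdriver 180 mm long lying on the bench; its origin is under its middle.
Mind the look-alikes: they are no part of the job. What is shaped like the part that bears tin_center but orange or red is not meant.

How it is judged:
By the outcome, as a careful person would: the job done as asked, in the order asked, and still so for the second after the job is handed in, with the robot touching nothing.
It also fails if it takes over 61 s, if anything falls off the work surface, if the arm or the gripper's body presses on something with over 40 N, if the wrist force passes 120 N, or if a joint passes its speed limit or range.

## Working session

There is one attempt and no reset: what is moved stays moved. The work goes in short steps, Python scripts to look and compute and a shell command to move; the robot and the scene stay as the last step left them, time stands still between calls to the robot, and variables do not carry over. Pictures are saved under pics/ and viewed, and the job is handed in when it is done.

```bash
ls; mkdir -p pics; cat > h.py <<'E'
import numpy as np, cv2
from bench import ctrl
E
python3 - <<'E'
from h import *
s=ctrl.state(); print(s)
for n in("side","top","wrist"):
    im,d=ctrl.capture(n); cv2.imwrite(f"pics/{n}0.png",im); np.save(f"pics/{n}0.npy",d)
    i=ctrl.camera_info(n); print(n,i['fx'],i['cx'],i['cy'],np.round(i['extrinsics'],3).tolist())
E
```

```text
pics
{'time_s': 0.0, 'joints': array([ 1.20679698,  0.33391999,  0.03988696,  1.4663131 , -0.01336424,
        1.34329497, -0.05850267]), 'joint_vel': array([ 6.19292686e-04, -1.63065026e-03, -9.91192674e-05, -2.44051362e-04,
       -1.66580276e-04,  1.14442854e-03,  4.82747506e-04]), 'joint_efforts': array([ 6.57369719e-05, -6.58539605e+01,  1.36556357e+00, -4.05580866e+01,
        1.68124842e-02,  1.21561371e-02,  5.71418582e-06]), 'tool_pos': array([ 0.16994204, -0.62690041,  0.23039512]), 'tcp_rot': array([-3.13992956e+00,  1.52502512e-04,  2.64774687e-01]), 'ft_force': array([-0.46556487,  0.23690222,  1.01857957]), 'ft_torque': array([-0.05737876,  0.00355141, -0.08457727]), 'finger_gap': 0.0854351102532378}
side 472.5302432682 320.5542702296184 244.5045447890422 [[-0.697, -0.44, 0.566, -0.005], [-0.717, 0.422, -0.555, 0.62], [0.005, -0.792, -0.61, 0.758], [0.0, 0.0, 0.0, 1.0]]
top 543.3396589643021 321.3560325591669 230.60347031452463 [[0.022, -0.981, 0.193, 0.374], [-0.999, -0.017, 0.027, 0.009], [-0.023, -0.193, -0.981, 1.295], [0.0, 0.0, 0.0, 1.0]]
wrist 414.56917230456224 319.1157873359084 241.2405742148959 [[0.26, -0.932, -0.251, 0.233], [-0.966, -0.252, -0.066, -0.61], [-0.001, 0.259, -0.966, 0.374], [0.0, 0.0, 0.0, 1.0]]
```

View pics/top0.png

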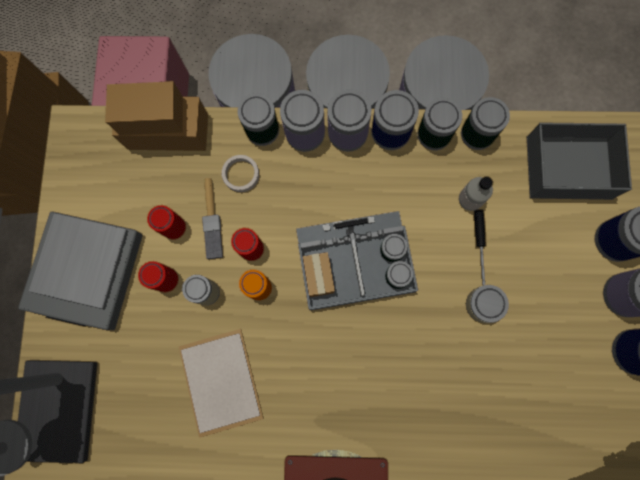

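View pics/side0.png

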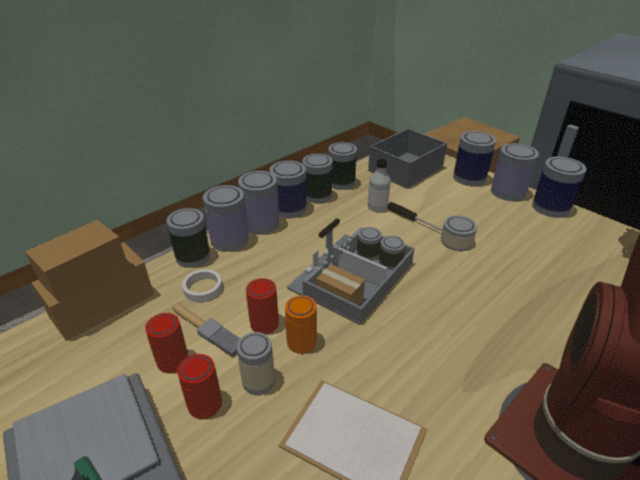

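View pics/wrist0.png

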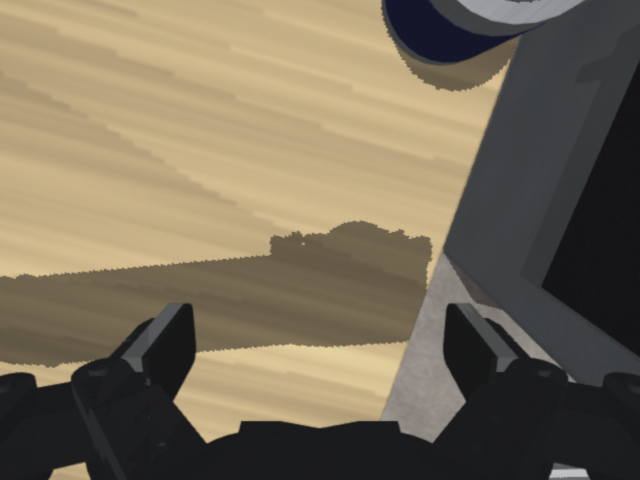

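```bash
python3 - <<'E'
from h import *
a=cv2.imread("pics/top0.png")[195:320,290:425]; a=cv2.resize(a,None,fx=5.5,fy=4.8*5.5/5.5,interpolation=cv2.INTER_CUBIC)
cv2.imwrite("pics/c1.png",cv2.convertScaleAbs(a,alpha=1.5))
a=cv2.imread("pics/side0.png")[205:325,280:420]; cv2.imwrite("pics/c2.png",cv2.convertScaleAbs(cv2.resize(a,None,fx=5,fy=5,interpolation=cv2.INTER_CUBIC),alpha=1.5))
a=cv2.imread("pics/top0.png")[195:320,130:280]; cv2.imwrite("pics/c3.png",cv2.convertScaleAbs(cv2.resize(a,None,fx=4,fy=4,interpolation=cv2.INTER_CUBIC),alpha=1.5))
E
```

```text
(no output)
```

View pics/c1.png

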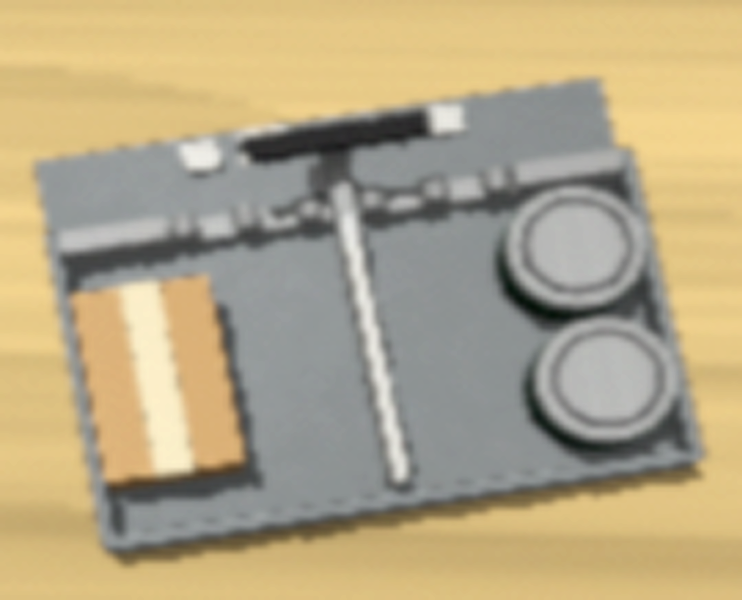

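View pics/c2.png

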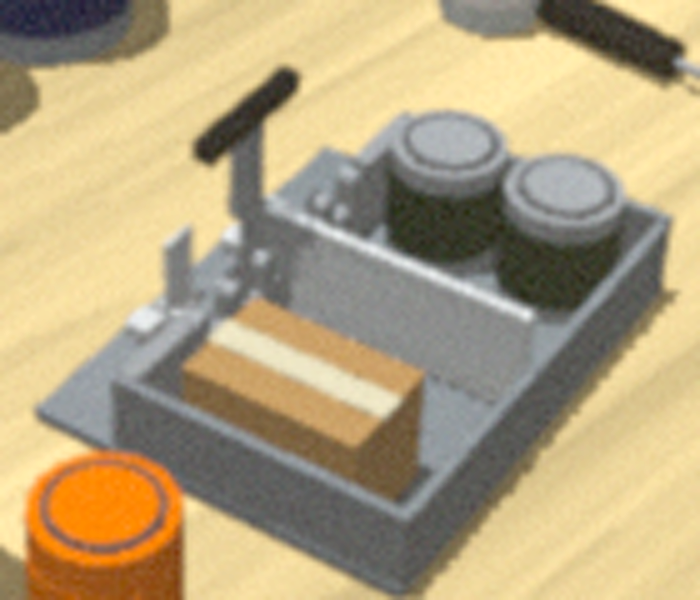

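View pics/c3.png

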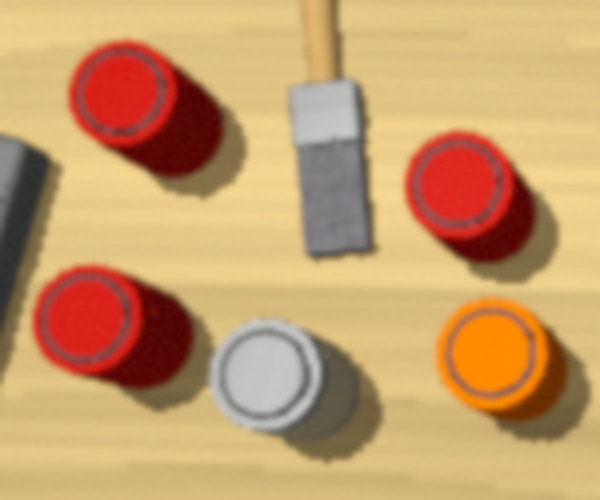

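```bash
cat >> h.py <<'E'
def ray(info,u,v,z):
    T=np.array(info['extrinsics']); d=T[:3,:3]@np.array([(u-info['cx'])/info['fx'],(v-info['cy'])/info['fy'],1]); o=T[:3,3]
    return o+d*(z-o[2])/d[2]
def proj(info,p):
    T=np.linalg.inv(np.array(info['extrinsics'])); q=T[:3,:3]@np.asarray(p)+T[:3,3]
    return info['fx']*q[0]/q[2]+info['cx'],info['fy']*q[1]/q[2]+info['cy']
def comp(m,box):
    x0,y0,x1,y1=box; k=np.zeros_like(m); k[y0:y1,x0:x1]=m[y0:y1,x0:x1]
    n,l,s,c=cv2.connectedComponentsWithStats(k.astype(np.uint8)); i=1+np.argmax(s[1:,4]); return (l==i),s[i],c[i]
E
python3 - <<'E'
from h import *
im=cv2.imread("pics/top0.png"); d=np.load("pics/top0.npy"); I=ctrl.camera_info("top")
hsv=cv2.cvtColor(im,cv2.COLOR_BGR2HSV); v=hsv[...,2]
m,s,c=comp(v<40,(325,205,380,235)); r=cv2.minAreaRect(np.argwhere(m)[:,::-1].astype(np.float32)); print("knob",s,r)
print(" knob centre",ray(I,*r[0],0.121), "ends",[ray(I,*p,0.121)[:2].round(4).tolist() for p in cv2.boxPoints(r)])
# heights from depth
T=np.array(I['extrinsics']); uu,vv=np.meshgrid(np.arange(640),np.arange(480))
P=np.stack([(uu-I['cx'])/I['fx']*d,(vv-I['cy'])/I['fy']*d,d],-1)@T[:3,:3].T+T[:3,3]
print("bench z",np.median(P[330:400,300:400,2]), "valid",(d>0).mean())
for n,box,h in(("tall",(175,265,225,315),.105),("low",(465,280,512,325),.056),("sa",(380,255,420,295),.07),("sb",(375,228,412,262),.07)):
    x0,y0,x1,y1=box; k=np.zeros(d.shape,bool);k[y0:y1,x0:x1]=1
    m=k&(P[...,2]>h-.012)&(P[...,2]<h+.02)&(hsv[...,1]<60)
    (cx,cy),rr=cv2.minEnclosingCircle(np.argwhere(m)[:,::-1].astype(np.float32)); print(n,m.sum(),cx,cy,rr,np.median(P[m][:,2]),np.median(P[m],0).round(4),ray(I,cx,cy,h).round(4), "diam",2*rr*np.median(d[m])/I['fx'])
# plate top
m,s,c=comp((P[...,2]>.058)&(P[...,2]<.08)&(v>0),(345,225,372,300)); 
pts=np.argwhere(m)[:,::-1]; print("plate px",s); print(cv2.minAreaRect(pts.astype(np.float32)))
m2,s,c=comp(v>150,(345,228,372,300)); r=cv2.minAreaRect(np.argwhere(m2)[:,::-1].astype(np.float32));print(s,r,[ray(I,*p,.068)[:2].round(4).tolist() for p in cv2.boxPoints(r)])
# rack region outline: grey low saturation
m,s,c=comp((hsv[...,1]<70),(285,200,425,315)); cs,_=cv2.findContours(m.astype(np.uint8),0,2); c0=max(cs,key=cv2.contourArea); print(cv2.minAreaRect(c0)); ap=cv2.approxPolyDP(c0,4,True)[:,0]; print(ap.tolist()); print([(ray(I,*p,.05)[:2].round(4).tolist(),P[p[1],p[0],2].round(3)) for p in ap])
# whites
w=(v>185)&(hsv[...,1]<40); n,l,st,ce=cv2.connectedComponentsWithStats(w[200:250,290:425].astype(np.uint8)); print([(st[i].tolist(),(ce[i]+[290,200]).round(1).tolist()) for i in range(1,n)])
E
```

```text
knob [335 219  32   9 135] ((350.7026672363281, 223.71620178222656), (4.93196964263916, 31.729005813598633), 80.53767395019531)
 knob centre [ 0.62137586 -0.02316558  0.121     ] ends [[0.6204, 0.0122], [0.6333, -0.0567], [0.6224, -0.0585], [0.6095, 0.0102]]
bench z 0.0001343824644528535 valid 0.9959505208333334
tall 644 196.5 288.5 14.57748031616211 0.10569167965150494 [0.4739 0.3135 0.1057] [0.4734 0.3133 0.105 ] diam 0.06406289
low 1136 488.6229553222656 303.5409851074219 19.68345832824707 0.056820990143210515 [ 0.4579 -0.3368  0.0568] [ 0.457  -0.3369  0.056 ] diam 0.08847528
sa 592 396.19232177734375 269.80767822265625 17.976503372192383 0.07068487312779581 [ 0.5223 -0.1346  0.0707] [ 0.5275 -0.1284  0.07  ] diam 0.081066564
sb 526 395.0 248.0 14.764923095703125 0.07061068725154329 [ 0.581  -0.1238  0.0706] [ 0.5774 -0.126   0.07  ] diam 0.06724533
plate px [348 227  16  68 213]
((356.843017578125, 260.2272033691406), (68.64505004882812, 4.899936676025391), 78.51800537109375)
[353 241   1   3   3] ((353.0, 242.0), (2.0, 0.0), -90.0) [[0.5875, -0.0304], [0.5875, -0.0304], [0.5922, -0.0303], [0.5922, -0.0303]]
((356.310791015625, 259.8648376464844), (83.67908477783203, 111.13373565673828), 80.53767395019531)
[[398, 211], [296, 229], [309, 309], [417, 290]]
[([0.6687, -0.1355], np.float64(0.011)), ([0.6215, 0.1026], np.float64(0.009)), ([0.4367, 0.0673], np.float64(0.053)), ([0.4847, -0.1777], np.float64(0.05))]
[]
```

```bash
python3 -m handwheel '[[[3,-2.4,-0.2],[0,0,-4]],[[7.7,-6.1,-0.4],[0,0,-11]],[[12.4,-9.8,-0.6],[0,0,-18]],[[17.1,-13.5,-0.8],[0,0,-25]],[[21.8,-17.2,-1],[0,0,-32]],[[26.5,-20.9,-1.2],[0,0,-39]],[[31.2,-24.6,-1.4],[0,0,-47]],[[35.9,-28.3,-1.6],[0,0,-55]],[[40.6,-32,-1.8],[0,0,-63]],[[45.3,-35.7,-2],[0,0,-71]]]' 8.5 30
python3 - <<'E'
from h import *
s=ctrl.state(); print(s['tool_pos'],s['tcp_rot'],s['joints'].round(2))
E
```

```text
time_s: 1.4
tool_pos: [0.5146, -0.1623, 0.2511]
tcp_rot: [-3.141, -0.001, 1.508]
ft_force: [1.0, -0.6, 0.0]
finger_gap: 0.0851
[ 0.51456348 -0.1623119   0.25111762] [-3.14127207e+00 -9.35072767e-04  1.50824614e+00] [ 0.66  0.13 -0.48  1.68  0.06  1.34  0.11]
```

```bash
cat >> h.py <<'E'
from scipy.spatial.transform import Rotation as Rn
def delta(pos,rpy):
    s=ctrl.state(); R=Rn.from_euler('xyz',s['tcp_rot']); 
    t=R.inv().apply(np.array(pos)-s['tool_pos'])*100; r=(R.inv()*Rn.from_euler('xyz',rpy)).as_rotvec(degrees=True)
    print("shift cm",t.round(2),"turn",r.round(2),"f",s['ft_force'].round(1),"t",s['time_s'])
E
python3 - <<'E'
from h import *
delta([.60,-.04,.28],[np.pi,0,np.radians(101.1)])
E
```

```text
shift cm [12.74  7.76 -2.88] turn [-1.000e-02 -6.000e-02 -1.468e+01] f [ 1.  -0.6  0. ] t 1.4
```

```bash
python3 -m handwheel '[[[4.5,2.7,-1],[0,0,-5]],[[9,5.5,-2],[0,0,-10]],[[12.7,7.8,-2.9],[0,0,-14.7]],[[12.7,7.8,-2.9],[0,0,-14.7]],[[12.7,7.8,-2.9],[0,0,-14.7]]]'
python3 - <<'E'
from h import *
I=ctrl.camera_info("wrist"); im,d=ctrl.capture("wrist"); cv2.imwrite("pics/w1.png",im); np.save("pics/w1.npy",d); np.save("pics/w1I.npy",I,allow_pickle=True)
E
```

```text
time_s: 2.02
tool_pos: [0.6001, -0.041, 0.2796]
tcp_rot: [-3.14, -0.001, 1.764]
ft_force: [-0.3, -0.4, 0.4]
finger_gap: 0.085
```

View pics/w1.png

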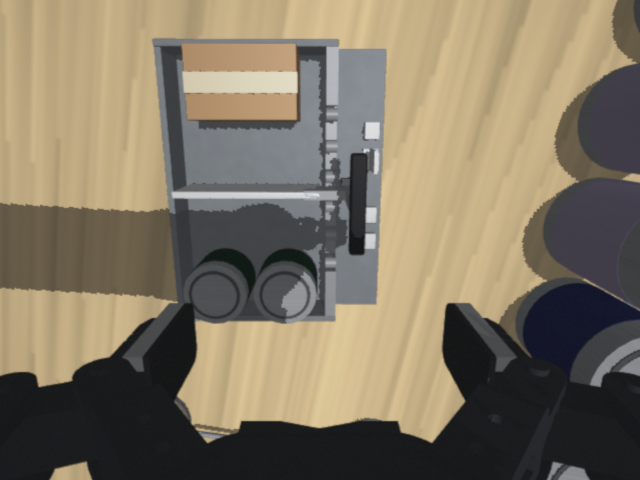

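```bash
python3 - <<'E'
from h import *
im=cv2.imread("pics/w1.png"); d=np.load("pics/w1.npy"); I=np.load("pics/w1I.npy",allow_pickle=True).item()
hsv=cv2.cvtColor(im,cv2.COLOR_BGR2HSV); v=hsv[...,2]
T=np.array(I['extrinsics']); uu,vv=np.meshgrid(np.arange(640),np.arange(480))
P=np.stack([(uu-I['cx'])/I['fx']*d,(vv-I['cy'])/I['fy']*d,d],-1)@T[:3,:3].T+T[:3,3]
m,s,c=comp((P[...,2]>.105)&(P[...,2]<.14),(330,140,385,270)); r=cv2.minAreaRect(np.argwhere(m)[:,::-1].astype(np.float32)); 
print("knob",s,r,ray(I,*r[0],.119)[:2],"z",np.percentile(P[m][:,2],[5,50,95]), P[m].mean(0))
b=cv2.boxPoints(r); print([ray(I,*p,.121)[:2].round(4).tolist() for p in b])
zm=P[...,2]
print("rim/top z",{k:zm[k[1],k[0]].round(4) for k in((240,42),(158,100),(332,70),(332,300),(240,193),(240,80),(372,130),(373,160),(372,152),(370,215))})
# top rim mask
m,s,c=comp((zm>.046)&(zm<.056)&(d>0),(145,30,345,330)); cs,_=cv2.findContours(m.astype(np.uint8),0,2); c0=max(cs,key=cv2.contourArea); rr=cv2.minAreaRect(c0); print("rim",s,[ (p.round(1).tolist(),ray(I,*p,.05)[:2].round(4).tolist()) for p in cv2.boxPoints(rr)])
m,s,c=comp((zm>.062)&(zm<.075)&(d>0),(165,180,345,205)); rr=cv2.minAreaRect(np.argwhere(m)[:,::-1].astype(np.float32)); print("plate",s,[ (p.round(1).tolist(),ray(I,*p,.068)[:2].round(4).tolist()) for p in cv2.boxPoints(rr)])
E
python3 - <<'E'
import cv2
a=cv2.imread("pics/w1.png")[110:270,300:400]; cv2.imwrite("pics/w1c.png",cv2.resize(cv2.convertScaleAbs(a,alpha=1.3),None,fx=3.7,fy=3.7,interpolation=cv2.INTER_CUBIC))
E
```

```text
knob [ 349  153   19  103 1742] ((357.4551086425781, 203.9361114501953), (17.46022605895996, 102.2313461303711), 1.7899105548858643) [ 0.62476859 -0.02357546] z [0.11819116 0.12190418 0.12319118] [ 0.62453859 -0.02306384  0.12147833]
[[0.6252, -0.063], [0.6116, 0.012], [0.6239, 0.014], [0.6383, -0.0609]]
rim/top z {(240, 42): np.float64(0.0513), (158, 100): np.float64(0.0015), (332, 70): np.float64(0.0506), (332, 300): np.float64(0.0515), (240, 193): np.float64(0.0698), (240, 80): np.float64(0.0711), (372, 130): np.float64(0.0202), (373, 160): np.float64(0.0439), (372, 152): np.float64(0.0334), (370, 215): np.float64(0.0182)}
rim [ 153   39  186  264 3665] [([153.0, 39.0], [0.4382, 0.0682]), ([338.0, 39.0], [0.5881, 0.0972]), ([338.0, 302.0], [0.6353, -0.1317]), ([153.0, 302.0], [0.459, -0.166])]
plate [ 172  190  173   11 1483] [([172.0, 190.0], [0.472, -0.0499]), ([344.0, 190.0], [0.6171, -0.0217]), ([344.0, 200.0], [0.6189, -0.0302]), ([172.0, 200.0], [0.4729, -0.0586])]
```

View pics/w1c.png

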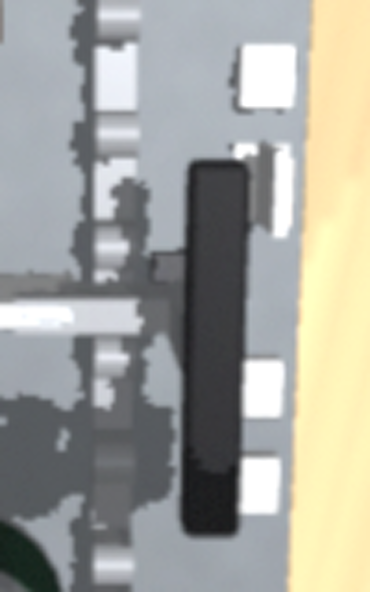

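```bash
python3 - <<'E'
from h import *
delta([.6246,-.0233,.097],[np.pi,0,np.radians(100.9)])
E
```

```text
shift cm [ 1.32  2.8  18.27] turn [-0.06 -0.03  0.11] f [-0.1  0.   0. ] t 2.075
```

```bash
python3 -m handwheel '[[[0.8,1.6,4],[0,0,0]],[[1.3,2.8,8],[0,0,0]],[[1.3,2.8,12],[0,0,0]],[[1.3,2.8,15],[0,0,0]],[[1.3,2.8,17],[0,0,0]],[[1.3,2.8,18.2],[0,0,0]],[[1.3,2.8,18.2],[0,0,0]],[[1.3,2.8,18.2],[0,0,0]]]' 5
python3 - <<'E'
from h import *
delta([.6246,-.0233,.097],[np.pi,0,np.radians(100.9)])
im,d=ctrl.capture("wrist"); cv2.imwrite("pics/w2.png",im)
im,d=ctrl.capture("side"); cv2.imwrite("pics/s2.png",cv2.resize(im[180:330,240:440],None,fx=4,fy=4))
E
```

```text
time_s: 3.08
tool_pos: [0.6254, -0.0235, 0.0989]
tcp_rot: [3.141, -0.0, 1.763]
ft_force: [0.4, 1.1, 0.1]
finger_gap: 0.0498
shift cm [ 0.04 -0.07  0.19] turn [ 0.03 -0.01  0.1 ] f [0.4 1.1 0.1] t 3.075
```

View pics/w2.png

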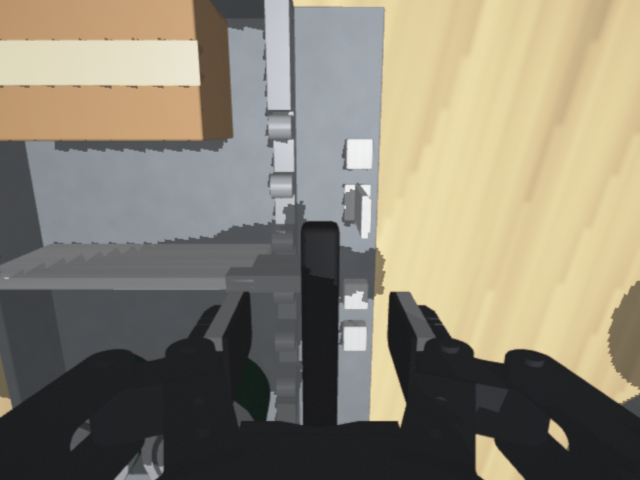

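View pics/s2.png

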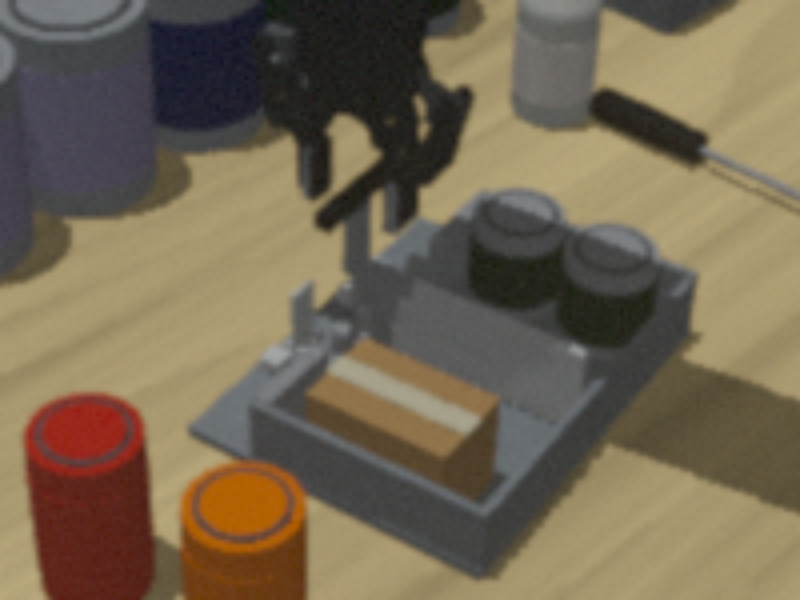

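```bash
python3 -m handwheel '[[[0,0,0.1],[0,0,0]],[[0,0,0.1],[0,0,0]],[[0,0,0.1],[0,0,0]],[[0,0,0.1],[0,0,0]],[[0,0,0.1],[0,0,0]]]' 0 40
```

```text
time_s: 3.8
tool_pos: [0.6257, -0.0234, 0.0982]
tcp_rot: [3.14, 0.0, 1.763]
ft_force: [0.6, 1.0, 4.4]
finger_gap: 0.0113
```

```bash
python3 -m handwheel '[[[0,0,-0.7],[0,0,0]],[[0,0,-1.5],[0,0,0]],[[0,0,-2.3],[0,0,0]],[[0,0,-2.8],[0,0,0]],[[0,0,-2.8],[0,0,0]],[[0.6,0,-2.8],[0,0,0]],[[1.4,0,-2.8],[0,0,0]],[[2.2,0,-2.8],[0,0,0]],[[2.7,0,-2.8],[0,0,0]],[[2.7,0,-2.8],[0,0,0]]]'
python3 - <<'E'
from h import *
im,d=ctrl.capture("side"); cv2.imwrite("pics/s3.png",cv2.resize(im[180:330,240:440],None,fx=4,fy=4))
E
```

```text
time_s: 5.05
tool_pos: [0.6202, 0.004, 0.1261]
tcp_rot: [3.141, -0.0, 1.764]
ft_force: [1.4, 0.7, -3.0]
finger_gap: 0.0112
```

View pics/s3.png

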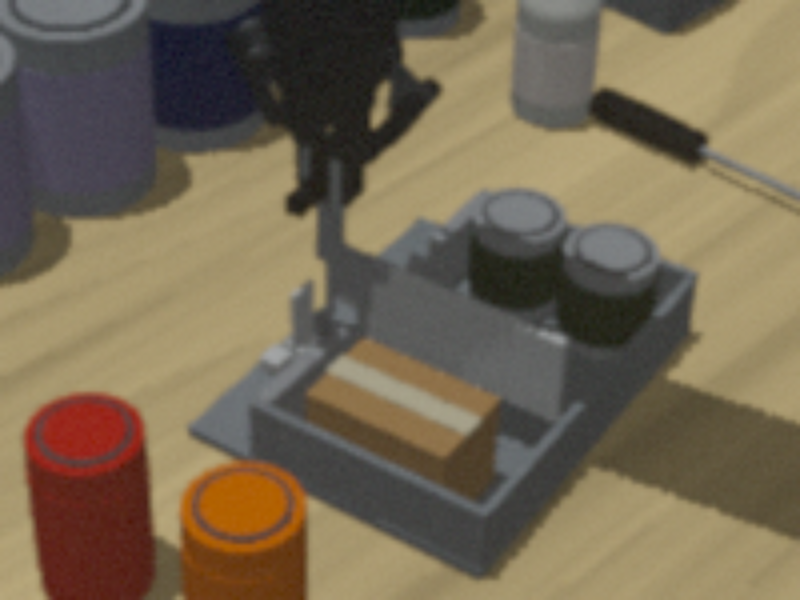

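```bash
python3 -m handwheel '[[[-0.05,0,0.7],[0,0,0]],[[-0.1,0,1.4],[0,0,0]],[[-0.1,0,2.1],[0,0,0]],[[-0.1,0,2.6],[0,0,0]],[[-0.1,0,2.6],[0,0,0]]]'
python3 -m handwheel '[[[0,0,0],[0,0,0]],[[0,0,0],[0,0,0]],[[0,0,0],[0,0,0]],[[0,0,0],[0,0,0]],[[0,0,-2],[0,0,0]],[[0,0,-6],[0,0,0]],[[0,0,-12],[0,0,0]],[[0,0,-16],[0,0,0]]]' 4.5
python3 - <<'E'
from h import *
I=ctrl.camera_info("wrist"); im,d=ctrl.capture("wrist"); cv2.imwrite("pics/w4.png",im); np.save("pics/w4.npy",d); np.save("pics/w4I.npy",I,allow_pickle=True)
im,d=ctrl.capture("side"); cv2.imwrite("pics/s4.png",cv2.resize(im[180:330,240:440],None,fx=4,fy=4))
E
```

```text
time_s: 5.72
tool_pos: [0.6205, 0.0024, 0.0997]
tcp_rot: [3.141, -0.0, 1.763]
ft_force: [1.4, 0.5, -3.2]
finger_gap: 0.0112
time_s: 6.72
tool_pos: [0.621, 0.0027, 0.2644]
tcp_rot: [3.137, 0.0, 1.764]
ft_force: [0.2, 0.6, -0.0]
finger_gap: 0.0451
```

View pics/w4.png

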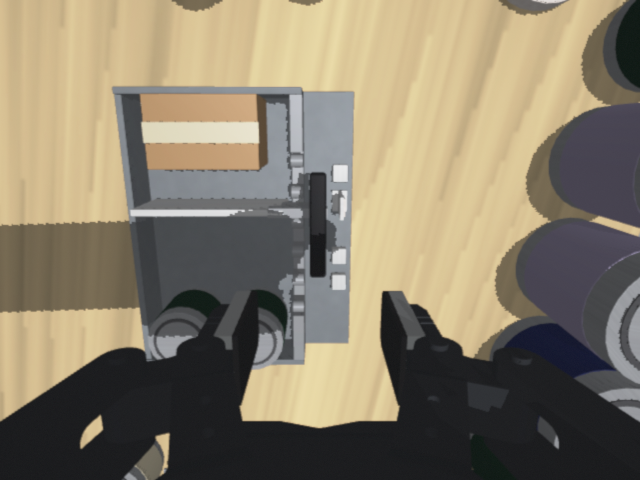

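View pics/s4.png

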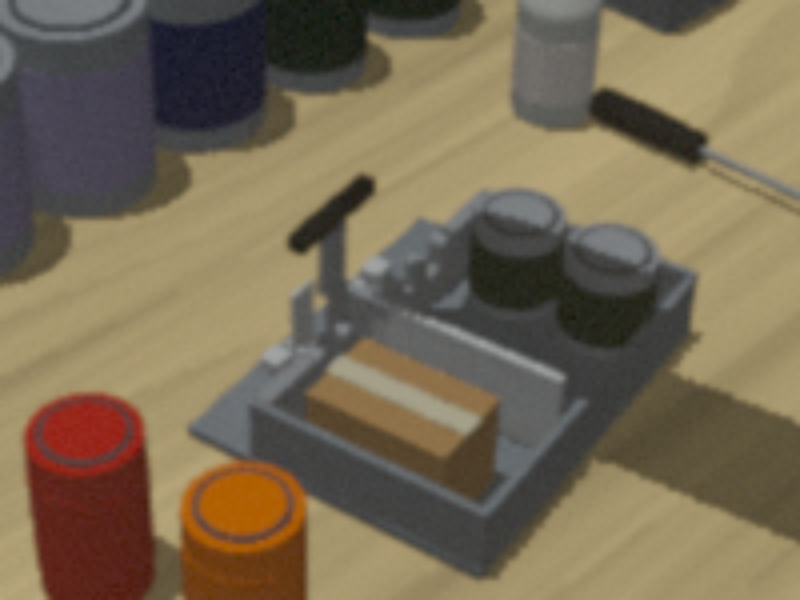

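Looks seated. I check the knob's height and position, then locate the tall tin more precisely.

```bash
python3 - <<'E'
from h import *
d=np.load("pics/w4.npy"); I=np.load("pics/w4I.npy",allow_pickle=True).item()
T=np.array(I['extrinsics']); uu,vv=np.meshgrid(np.arange(640),np.arange(480))
P=np.stack([(uu-I['cx'])/I['fx']*d,(vv-I['cy'])/I['fy']*d,d],-1)@T[:3,:3].T+T[:3,3]; z=P[...,2]
m,s,c=comp((z>.1)&(z<.17),(295,160,335,280)); r=cv2.minAreaRect(np.argwhere(m)[:,::-1].astype(np.float32)); k=ray(I,*r[0],.119)
print("knob z",np.median(z[m]),k, "plate z",z[212,150:270:20].round(4))
yaw=np.radians(10.9); X=np.array([np.cos(yaw),np.sin(yaw)]);Y=np.array([-np.sin(yaw),np.cos(yaw)]); o=np.array([.5343,-.0407]); print("rack xy",(k[:2]-o)@X,(k[:2]-o)@Y)
print("place",o+X*-.004+Y*-.019)
# tin by side cam
im=cv2.imread("pics/side0.png"); I=ctrl.camera_info("side"); d=np.load("pics/side0.npy"); T=np.array(I['extrinsics'])
P=np.stack([(uu-I['cx'])/I['fx']*d,(vv-I['cy'])/I['fy']*d,d],-1)@T[:3,:3].T+T[:3,3]
hs=cv2.cvtColor(im,cv2.COLOR_BGR2HSV)
m,s,c=comp((P[...,2]>.098)&(P[...,2]<.115)&(hs[...,1]<110),(230,325,285,400)); e=cv2.fitEllipse(max(cv2.findContours(m.astype(np.uint8),0,2)[0],key=cv2.contourArea)); print("tin side",s,e,ray(I,*e[0],.105))
delta([.4734,.3133,.25],[np.pi,0,np.radians(100.9)])
E
```

```text
knob z 0.12192775780002874 [0.62018255 0.00259717 0.119     ] plate z [0.0693 0.0694 0.0685 0.0694 0.0692 0.0681]
rack xy 0.09252042095774701 0.026276035096402698
place [ 0.53396498 -0.0601136 ]
tin side [237 332  35  30 822] ((253.76022338867188, 346.4632568359375), (28.477638244628906, 35.11974334716797), 77.9405746459961) [0.47170493 0.31663036 0.105     ]
shift cm [33.31 -8.71  1.54] turn [0.57 0.09 0.15] f [0.5 0.2 0.5] t 6.825
```

Candidates in the top view: the cream tin (198,290), the reds (166,222), (158,277), (247,243), and the orange (255,284). The cream/grey one is meant: it's the only tall one that isn't orange or red, and it's on the opposite side from the low tin at (488,303). The crop c3 confirms this.

```bash
python3 -m handwheel '[[[3,-0.8,0.2],[0,0,0]],[[8.5,-2.2,0.4],[0.3,0,0]],[[14.5,-3.8,0.7],[0.6,0,0]],[[20.5,-5.4,1],[0.6,0,0]],[[26.5,-6.9,1.2],[0.6,0,0]],[[31,-8.1,1.4],[0.6,0,0]],[[33.3,-8.7,1.5],[0.6,0,0]],[[33.3,-8.7,1.5],[0.6,0,0]],[[33.3,-8.7,1.5],[0.6,0,0]]]' 8.5
python3 - <<'E'
from h import *
I=ctrl.camera_info("wrist"); im,d=ctrl.capture("wrist"); cv2.imwrite("pics/w5.png",im)
T=np.array(I['extrinsics']); uu,vv=np.meshgrid(np.arange(640),np.arange(480))
P=np.stack([(uu-I['cx'])/I['fx']*d,(vv-I['cy'])/I['fy']*d,d],-1)@T[:3,:3].T+T[:3,3]; z=P[...,2]
hs=cv2.cvtColor(im,cv2.COLOR_BGR2HSV)
m=(z>.1)&(z<.112)&(hs[...,1]<100)
n,l,s,c=cv2.connectedComponentsWithStats(m.astype(np.uint8))
for i in range(1,n):
    if s[i,4]>300: 
        cn=max(cv2.findContours((l==i).astype(np.uint8),0,2)[0],key=cv2.contourArea); e=cv2.fitEllipse(cn); print(s[i],e,ray(I,*e[0],.105),np.median(P[l==i],0))
E
```

```text
time_s: 7.95
tool_pos: [0.4741, 0.3123, 0.2507]
tcp_rot: [-3.141, 0.002, 1.763]
ft_force: [0.5, -0.2, -0.3]
finger_gap: 0.085
[ 358   39   76   81 1011] ((395.34698486328125, 79.2980728149414), (74.45046997070312, 80.81566619873047), 18.436019897460938) [0.50403176 0.41670003 0.105     ] [0.50240561 0.41696481 0.10729108]
[541  95  75  76 886] ((578.3829956054688, 132.75164794921875), (68.01275634765625, 80.29734802246094), 42.62590789794922) [0.63327502 0.40717247 0.105     ] [0.62780673 0.40716616 0.10723889]
[ 279  177   87   86 5752] ((322.1689147949219, 219.86245727539062), (84.4968490600586, 85.26417541503906), 83.85716247558594) [0.47499727 0.3155079  0.105     ] [0.47485072 0.31606952 0.10716929]
[401 343  57  56 385] ((432.36871337890625, 371.19146728515625), (52.542476654052734, 60.53187942504883), 76.2276840209961) [0.58375316 0.21214962 0.105     ] [0.5703103  0.20975078 0.1072207 ]
[278 349  63  55 491] ((309.0544738769531, 376.04302978515625), (54.257171630859375, 61.1405029296875), 91.51348876953125) [0.48894813 0.1894178  0.105     ] [0.48774994 0.19698949 0.10729513]
```

View pics/w5.png

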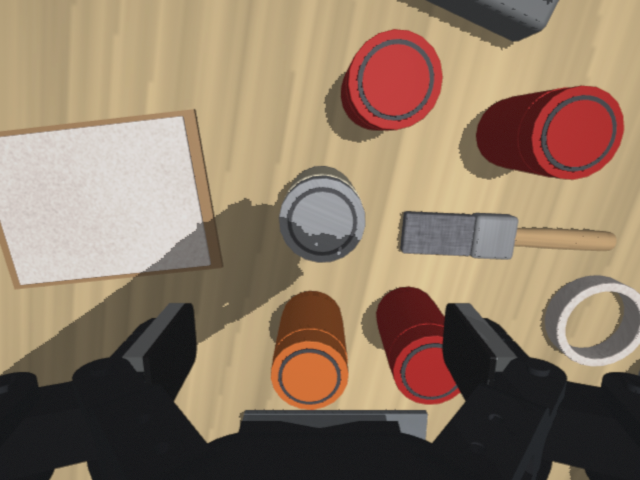

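```bash
python3 - <<'E'
from h import *
delta([.4745,.3153,.066],[np.pi,0,np.radians(100.9)])
E
```

```text
shift cm [ 0.37  0.08 18.46] turn [-0.02  0.13  0.05] f [ 0.6  0.3 -0.2] t 8.0
```

```bash
python3 -m handwheel '[[[0.3,0.1,3],[0,0.1,0]],[[0.4,0.1,8],[0,0.1,0]],[[0.4,0.1,12],[0,0.1,0]],[[0.4,0.1,14.5],[0,0.1,0]],[[0.4,0.1,16.5],[0,0.1,0]],[[0.4,0.1,18],[0,0.1,0]],[[0.4,0.1,18.5],[0,0.1,0]],[[0.4,0.1,18.5],[0,0.1,0]]]' 8.5
python3 -m handwheel '[[[0,0,0],[0,0,0]],[[0,0,0],[0,0,0]],[[0,0,0],[0,0,0]],[[0,0,0],[0,0,0]],[[0,0,0],[0,0,0]]]' 4.5 60
python3 - <<'E'
from h import *
im,d=ctrl.capture("side"); cv2.imwrite("pics/s6.png",cv2.resize(im[270:420,170:370],None,fx=4,fy=4))
E
```

```text
time_s: 9.0
tool_pos: [0.4748, 0.3157, 0.0659]
tcp_rot: [3.142, 0.0, 1.762]
ft_force: [-0.9, -0.0, -0.0]
finger_gap: 0.0853
time_s: 9.62
tool_pos: [0.4755, 0.3162, 0.0671]
tcp_rot: [3.14, -0.0, 1.762]
ft_force: [0.3, 0.3, 4.9]
finger_gap: 0.0608
```

View pics/s6.png

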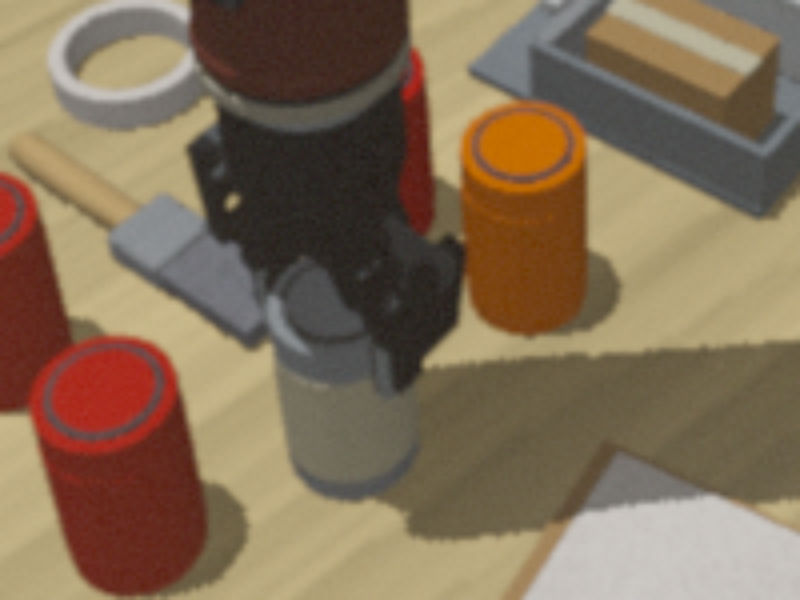

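```bash
python3 -m handwheel '[[[0,0,-1],[0,0,0]],[[0,0,-4],[0,0,0]],[[0,0,-8],[0,0,0]],[[0,0,-12],[0,0,0]],[[0,0,-15],[0,0,0]],[[0,0,-16],[0,0,0]],[[0,0,-16],[0,0,0]]]'
python3 - <<'E'
from h import *
delta([.5340,-.0601,.227],[np.pi,0,np.radians(100.9)])
im,d=ctrl.capture("wrist"); cv2.imwrite("pics/w7.png",im)
E
```

```text
time_s: 10.55
tool_pos: [0.4751, 0.316, 0.2269]
tcp_rot: [3.14, 0.0, 1.762]
ft_force: [0.2, 0.7, -4.9]
finger_gap: 0.0607
shift cm [-3.805e+01 -1.360e+00 -1.000e-02] turn [0.11 0.01 0.04] f [ 0.2  0.7 -4.9] t 10.55
```

View pics/w7.png

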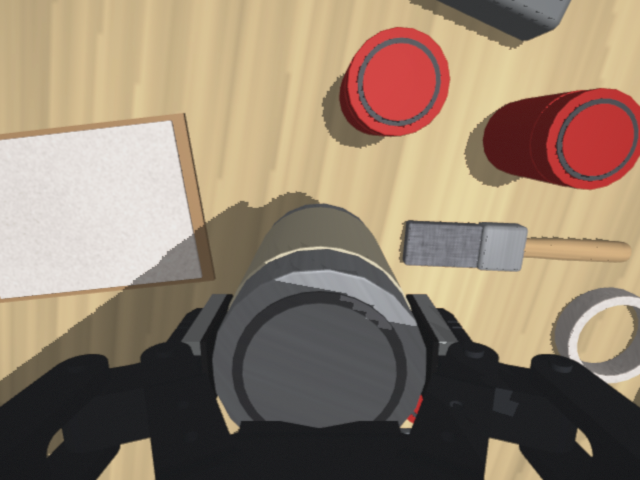

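```bash
python3 -m handwheel '[[[-1.5,0,0],[0,0,0]],[[-5,-0.2,0],[0,0,0]],[[-9.5,-0.4,0],[0,0,0]],[[-14,-0.5,0],[0,0,0]],[[-18.5,-0.7,0],[0,0,0]],[[-23,-0.8,0],[0,0,0]],[[-27.5,-1,0],[0,0,0]],[[-32,-1.1,0],[0,0,0]],[[-36,-1.3,0],[0,0,0]],[[-38,-1.4,0],[0,0,0]]]'
python3 -m handwheel '[[[0,0,0],[0,0,0]],[[0,0,0],[0,0,0]]]'
python3 - <<'E'
from h import *
delta([.5340,-.0601,.227],[np.pi,0,np.radians(100.9)])
im,d=ctrl.capture("wrist"); cv2.imwrite("pics/w8.png",im)
im,d=ctrl.capture("top"); cv2.imwrite("pics/t8.png",cv2.resize(im[170:320,260:460],None,fx=4,fy=4))
im,d=ctrl.capture("side"); cv2.imwrite("pics/s8.png",cv2.resize(im[140:340,240:480],None,fx=3,fy=3))
E
```

```text
time_s: 11.85
tool_pos: [0.5323, -0.0637, 0.2249]
tcp_rot: [-3.14, 0.0, 1.758]
ft_force: [0.3, 0.1, -4.6]
finger_gap: 0.0608
time_s: 12.1
tool_pos: [0.5319, -0.0625, 0.2245]
tcp_rot: [-3.139, -0.0, 1.759]
ft_force: [-0.3, 0.6, -5.8]
finger_gap: 0.0609
shift cm [ 0.2   0.26 -0.25] turn [-0.13 -0.02 -0.13] f [-0.3  0.6 -5.8] t 12.1
```

View pics/w8.png

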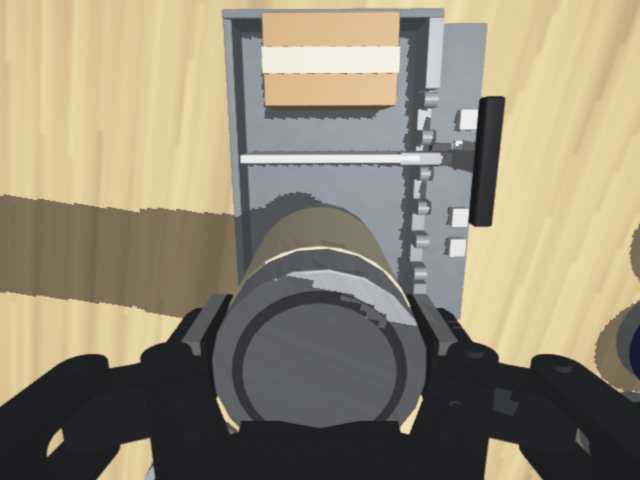

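View pics/s8.png

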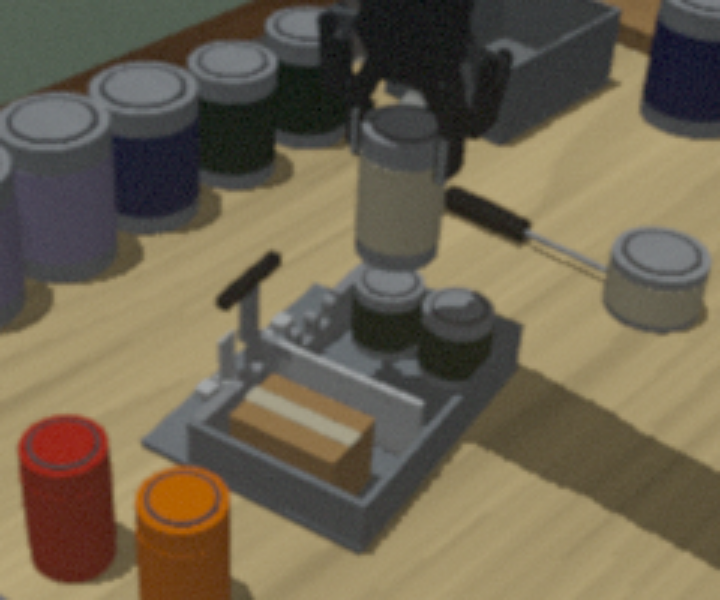

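```bash
python3 -m handwheel '[[[0.2,0.2,0],[0,0,0]],[[0.2,0.3,2],[0,0,0]],[[0.2,0.3,4],[0,0,0]],[[0.2,0.3,5.5],[0,0,0]],[[0.2,0.3,6],[0,0,0]],[[0.2,0.3,6],[0,0,0]]]'
python3 - <<'E'
from h import *
delta([.5340,-.0601,.095],[np.pi,0,np.radians(100.9)])
im,d=ctrl.capture("wrist"); cv2.imwrite("pics/w9.png",im)
im,d=ctrl.capture("side"); cv2.imwrite("pics/s9.png",cv2.resize(im[140:340,240:480],None,fx=3,fy=3))
E
```

```text
time_s: 13.0
tool_pos: [0.5348, -0.0594, 0.1651]
tcp_rot: [-3.14, 0.0, 1.76]
ft_force: [-0.5, 0.7, -4.7]
finger_gap: 0.0606
shift cm [-0.05 -0.08  7.01] turn [-0.08  0.   -0.04] f [-0.5  0.7 -4.7] t 13.0
```

View pics/w9.png

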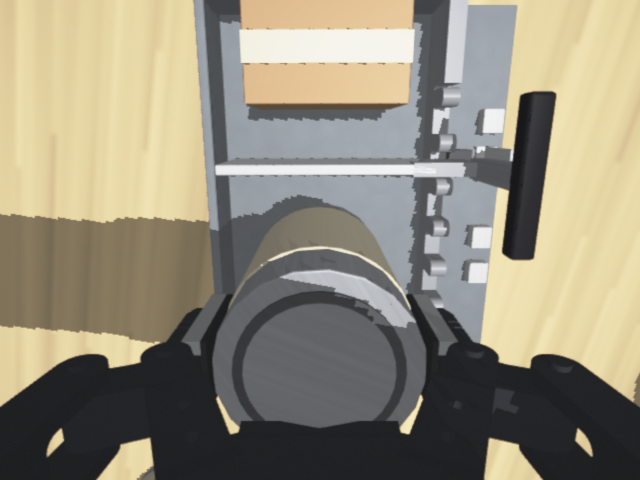

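View pics/s9.png

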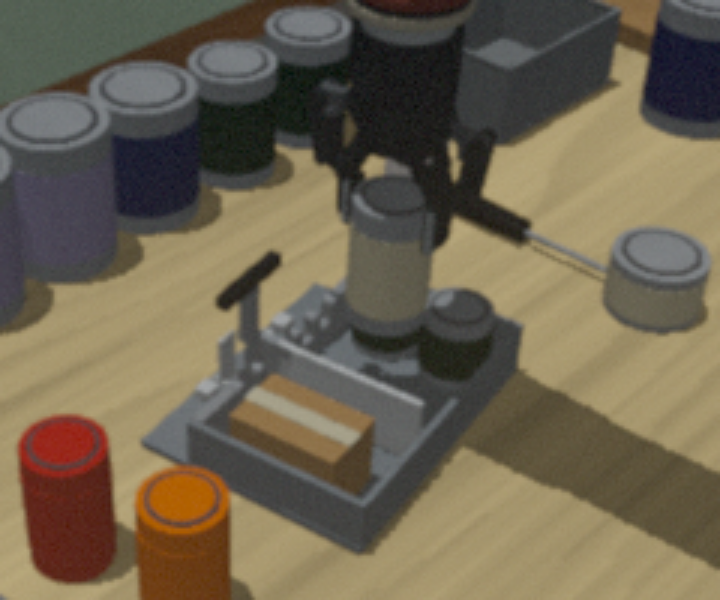

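```bash
python3 -m handwheel '[[[0,0,1.5],[0,0,0]],[[0,-0.1,3.5],[0,0,0]],[[0,-0.1,5.5],[0,0,0]],[[0,-0.1,7],[0,0,0]],[[0,-0.1,7.8],[0,0,0]],[[0,-0.1,8.1],[0,0,0]],[[0,-0.1,8.3],[0,0,0]],[[0,-0.1,8.3],[0,0,0]],[[0,-0.1,8.3],[0,0,0]]]'
python3 - <<'E'
from h import *
delta([.5340,-.0601,.075],[np.pi,0,np.radians(100.9)])
im,d=ctrl.capture("wrist"); cv2.imwrite("pics/w10.png",im)
im,d=ctrl.capture("side"); cv2.imwrite("pics/s10.png",cv2.resize(im[140:340,240:480],None,fx=3,fy=3))
E
```

```text
time_s: 14.22
tool_pos: [0.5344, -0.0598, 0.0831]
tcp_rot: [3.141, 0.001, 1.76]
ft_force: [-0.2, -0.0, -4.3]
finger_gap: 0.0607
shift cm [-0.02 -0.05  0.81] turn [ 0.01  0.05 -0.05] f [-0.2 -0.  -4.3] t 14.225
```

View pics/w10.png

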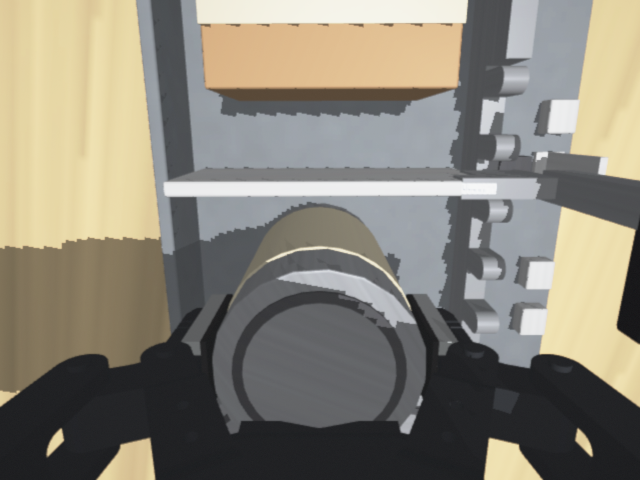

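View pics/s10.png

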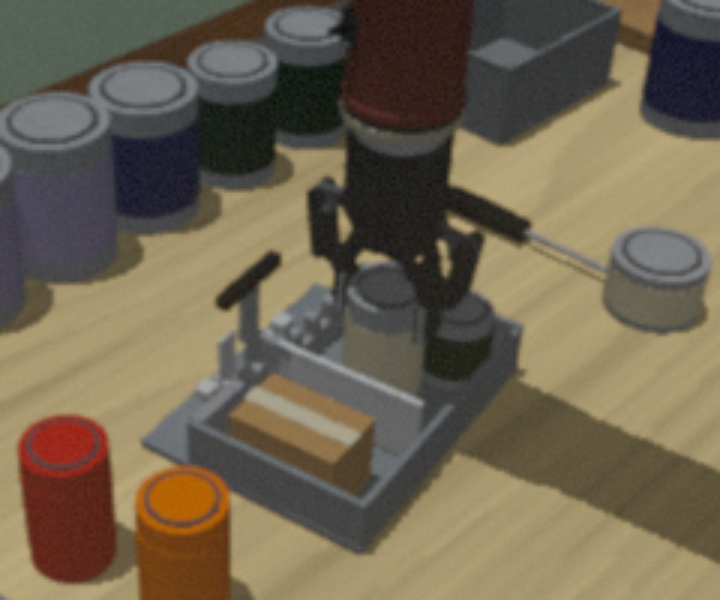

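Eight millimetres to go, so I'll lower it slowly.

```bash
python3 -m handwheel '[[[0,0,0.2],[0,0,0]],[[0,0,0.35],[0,0,0]],[[0,0,0.5],[0,0,0]],[[0,0,0.6],[0,0,0]],[[0,0,0.68],[0,0,0]],[[0,0,0.72],[0,0,0]],[[0,0,0.72],[0,0,0]]]'
```

```text
time_s: 15.2
tool_pos: [0.5343, -0.0598, 0.0758]
tcp_rot: [3.142, 0.001, 1.76]
ft_force: [-0.8, -1.1, -4.2]
finger_gap: 0.0607
```

```bash
python3 -m handwheel '[[[0,0,0.05],[0,0,0]],[[0,0,0.1],[0,0,0]],[[0,0,0.1],[0,0,0]]]'
python3 -m handwheel '[[[0,0,0.05],[0,0,0]],[[0,0,0.1],[0,0,0]],[[0,0,0.1],[0,0,0]]]'
```

```text
time_s: 15.58
tool_pos: [0.5344, -0.0599, 0.0751]
tcp_rot: [3.142, 0.001, 1.76]
ft_force: [-1.8, 0.1, 0.9]
finger_gap: 0.0606
time_s: 15.95
tool_pos: [0.5345, -0.0599, 0.075]
tcp_rot: [3.142, 0.001, 1.76]
ft_force: [-5.8, -0.1, 11.4]
finger_gap: 0.0609
```

```bash
python3 -m handwheel '[[[0,0,0],[0,0,0]],[[0,0,0],[0,0,0]]]'
python3 -m handwheel '[[[0,0,0],[0,0,0]],[[0,0,0],[0,0,0]],[[0,0,0],[0,0,0]],[[0,0,0],[0,0,0]],[[0,0,0],[0,0,0]]]' 8.2
python3 - <<'E'
from h import *
im,d=ctrl.capture("wrist"); cv2.imwrite("pics/w11.png",im)
im,d=ctrl.capture("side"); cv2.imwrite("pics/s11.png",cv2.resize(im[140:340,240:480],None,fx=3,fy=3))
E
```

```text
time_s: 16.2
tool_pos: [0.5345, -0.0599, 0.075]
tcp_rot: [3.141, 0.002, 1.76]
ft_force: [-0.5, 0.0, 1.0]
finger_gap: 0.0606
time_s: 16.82
tool_pos: [0.5346, -0.0599, 0.0751]
tcp_rot: [3.141, 0.002, 1.76]
ft_force: [-0.1, 0.3, 0.2]
finger_gap: 0.082
```

View pics/w11.png

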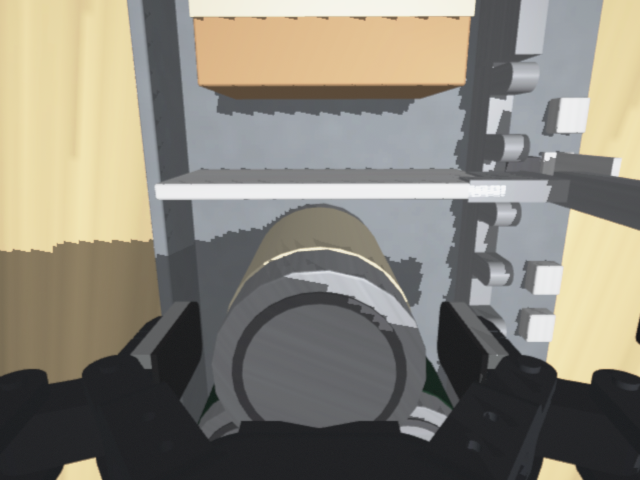

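View pics/s11.png

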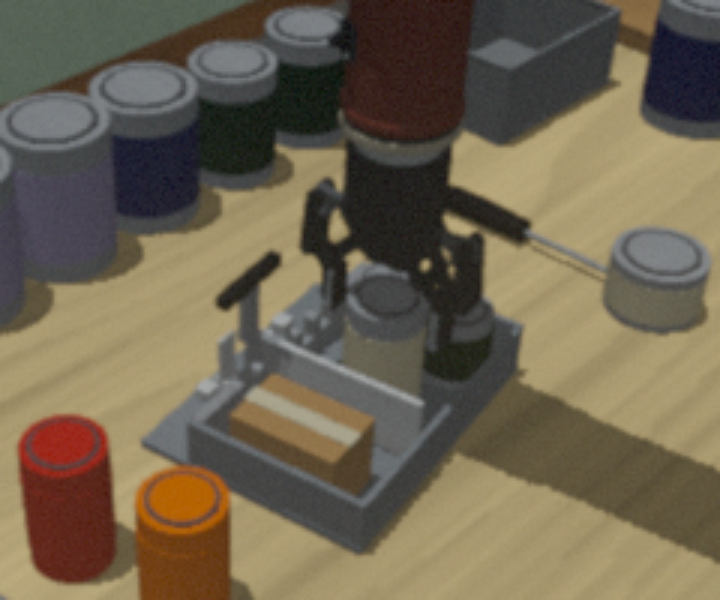

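Released and standing, with both pads clear of the tin. I'll retreat straight up.

```bash
python3 -m handwheel '[[[0,0,-1.5],[0,0,0]],[[0,0,-4],[0,0,0]],[[0,0,-8],[0,0,0]],[[0,0,-13],[0,0,0]],[[0,0,-18],[0,0,0]],[[0,0,-20],[0,0,0]],[[0,0,-20],[0,0,0]]]'
python3 - <<'E'
from h import *
I=ctrl.camera_info("wrist"); im,d=ctrl.capture("wrist"); cv2.imwrite("pics/w12.png",im)
T=np.array(I['extrinsics']); uu,vv=np.meshgrid(np.arange(640),np.arange(480))
P=np.stack([(uu-I['cx'])/I['fx']*d,(vv-I['cy'])/I['fy']*d,d],-1)@T[:3,:3].T+T[:3,3]; z=P[...,2]
yaw=np.radians(10.9); X=np.array([np.cos(yaw),np.sin(yaw)]);Y=np.array([-np.sin(yaw),np.cos(yaw)]); o=np.array([.5343,-.0407])
m=(z>.105)&(z<.13)
n,l,s,c=cv2.connectedComponentsWithStats(m.astype(np.uint8))
for i in range(1,n):
    if s[i,4]>300:
        q=P[l==i]; zz=np.percentile(q[:,2],[5,50,95]).round(4); ct=(q[:,:2].min(0)+q[:,:2].max(0))/2-o; print(s[i],zz,"rack",(ct@X).round(4),(ct@Y).round(4))
im,d=ctrl.capture("side"); cv2.imwrite("pics/s12.png",im)
im,d=ctrl.capture("top"); cv2.imwrite("pics/t12.png",im)
print(ctrl.state()['ft_force'])
E
```

```text
time_s: 17.8
tool_pos: [0.5353, -0.0595, 0.2776]
tcp_rot: [3.137, 0.003, 1.76]
ft_force: [0.3, 0.5, -0.4]
finger_gap: 0.0821
[ 437  105   28  109 2188] [0.1137 0.1217 0.1231] rack 0.092 0.0248
[ 277  179   82   81 5097] [0.1131 0.1152 0.1166] rack -0.0038 -0.0204
[-0.29284947 -0.72293511  0.10451582]
```

View pics/w12.png

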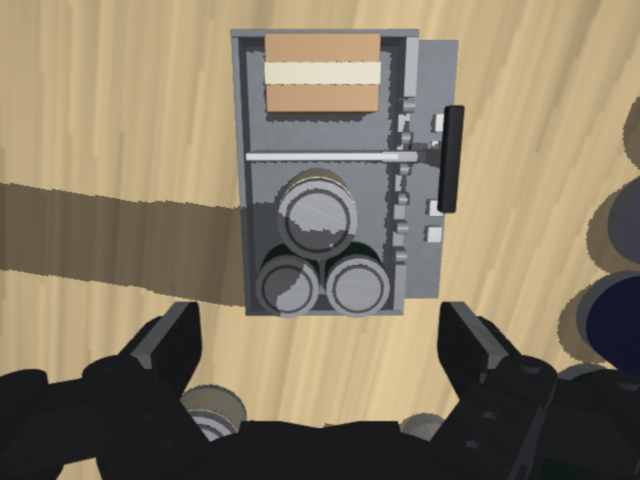

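View pics/s12.png

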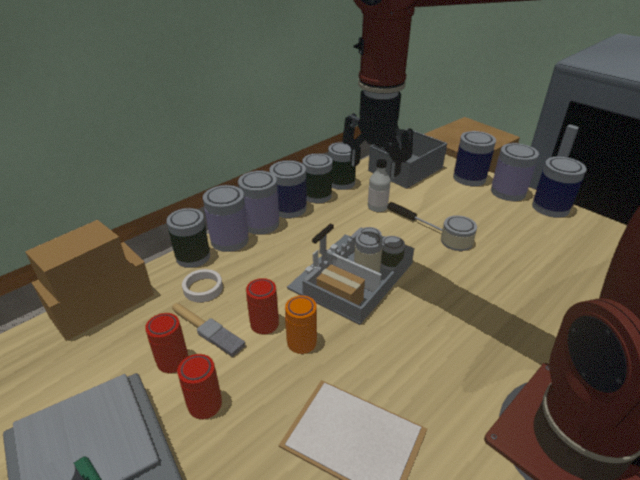

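```bash
python3 -c "
from bench import ctrl
print(ctrl.job_done())"
```

```text
the job is handed in; nothing more can be done
None
```

The job is done and handed in at about 18 s. I pinched the divider's knob from above, lifted it and let it down into the +27 mm notch beside the tall ticket holder. Then I gripped the cream tin near its top and carried it over. I set it down upright on the rack floor between the divider and the two green-banded tins.

**Divider:** the last wrist image puts the knob at rack (92, 25) mm, top at 122 mm. That is the height it measured when seated in the middle notch. An earlier image gave y = 26 mm, so the readings differ by 1–2 mm.

**Tin:** it stands at rack (-4, -20) mm with its lid level to about 3 mm. Its measured top is 115 mm against the expected 113 mm, and this camera also read other known heights about 1–2 mm high.

**Set-down:** on the final lowering, the wrist force briefly reached about 11 N upward; I took the load off before opening the fingers.

**Everything else:** the stock and bench objects look unmoved by eye in the side and wrist views. I did not measure them again, and I saved the final top picture without looking at it. The robot was touching nothing at the end.

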